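# Turn the sherd over on the photo stand

### The job

One face of the large sherd on the grey photo stand has been photographed; turn it over for the next picture with the fingertips alone, without picking it up. Push it along the sheet against the curved back until it tips up and leans there, then push its top edge back towards the front so that it drops over and lies flat on the sheet with its other face up. Leave the scale bar, the small sherd and the white film can where they are.

Things in the scene. Friction and masses are not known exactly. Their poses are not given: they have to be found in the camera images.
- stand: Fixed grey photo stand, 240 mm wide. Origin on the worktop, mid-width; x from the open front to the back, z up. Smooth sheet, top 4 mm above the worktop, flat from x -170 to 0 mm, then curving up (radius 30 mm) to a 56 degree slope, straight from x 25 mm, 17 mm high. Across the sheet at x = 2 mm a 2.5 mm ridge, a gentle ramp from the front, sheer behind, keeps a leaning sherd's foot.
- stand_edge (a point): Middle of the upper edge of the stand's back, at stand x = 47 mm, 50 mm above the worktop; above and behind it all is free but for a wooden foot 8 mm high to x = 66 mm.
- sherd: Large flat brown sherd, 85 x 74 mm, eight-sided, 8 mm thick at the rim, 12 mm in the domed middle; 58 g, friction about 0.6. Origin in the centre of its flat underside; z up at the start, down when turned over. Points at x = -42 and +42 mm; straight sides at y = +37 mm (38 mm long) and y = -36 mm (28 mm long). At the start y points to the stand's open front, up to 0.25 rad askew.
- sherd_rear (a point): Middle of the sherd's straight side that lies nearest the open front of the stand at the start, half-way through the thickness. It becomes the foot when the sherd leans on the back; pushed past the stand's ridge it rests behind that, else it may slide towards the front when the top edge is pushed.
- sherd_front (a point): Middle of the sherd's straight side that lies nearest the curved back at the start, half-way through the thickness; it becomes the top edge, about 60 to 65 mm above the worktop, when the sherd leans on the back.
- sherd_left (a point): Pointed end of the sherd at its own x = -42 mm, half-way through the thickness.
- sherd_right (a point): Pointed end of the sherd at its own x = +42 mm, half-way through the thickness.
- scale_bar: Black and white striped photo scale, 105 x 20 x 9 mm, lying loose on the stand's sheet near its left side. Origin in the centre of the underside, y along the bar.
- small_sherd: Small brown sherd, 27 x 37 x 11 mm, lying loose on the stand's sheet near its right side. Origin in the centre of the underside.
- film_can: White film can with a grey lid, 34 mm across, 51 mm high, standing loose on the worktop to the right of the stand. Origin in the centre of the underside.
Things that resemble listed ones, but are neither listed nor needed, are in the scene too. Of the things like the sherd, leave any that is blue or green; of the rest the smaller one is meant.

How it is judged:
On the way:
1. the sherd is tipped up and leans against the stand's back by more than 30 degrees, its first face still towards the front (angle between sherd's own z axis and vertical between 0.55 and 1.5 rad and z of sherd_rear in the frame of stand below 0.03 m and z of sherd_front in the frame of stand above 0.035 m and contact force between sherd and stand above 0.05 N), for 0.2 s.
At the end, for the whole second after the job is handed in: The sherd lies at rest on the stand's flat sheet, turned over (within 16 degrees of flat), its centre over the sheet (between the curve and 10 mm from the front, within 100 mm of the middle); scale bar, small sherd and film can within 20 mm of where they stood (angle between sherd's own z axis and vertical above 2.85 rad and x of sherd in the frame of stand between -0.16 and 0 m and y of sherd in the frame of stand between -0.1 and 0.1 m and z of sherd in the frame of stand below 0.025 m and contact force between sherd and stand above 0.1 N and linear speed of sherd below 0.02 m/s and angular speed of sherd below 0.2 rad/s and distance of each of scale_bar, small_sherd, film_can from where it was at the start of the episode below 0.02 m); the robot touches nothing.
It fails at once if the sherd is picked up: all four of its sides are more than 25 mm above the worktop (z of each of sherd_rear, sherd_front, sherd_left, sherd_right in the frame of stand above 0.025 m).
It fails at once if the scale bar, the small sherd or the film can is pushed away by more than 20 mm (distance of any of scale_bar, small_sherd, film_can from where it was at the start of the episode above 0.02 m).
It also fails if it takes over 48 s, if anything falls off the work surface, if the arm or the gripper's body presses on something with over 40 N, if the wrist force passes 120 N, or if a joint passes its speed limit or range.

### The arm

A 7-joint arm with a two-finger parallel gripper is mounted at the origin on the work surface; the furniture and walls round the work are solid. World frame = base frame: x ahead of the robot, y to its left, z up, the work surface at z = 0. Lengths are in m, angles in rad, forces in N, time in s.
With the tool pointing down it reaches from about 0.4 to 0.85 m from the base axis. Payload 6.9 kg.
Tool frame: the origin (TCP) lies midway between the tips of the shut fingers; the grasp point (between the pads) lies behind it (ctrl.pinch_z is the z of the grasp point in the tool frame, in m); z points along the fingers, y is the line along which they close (so a half turn about z gives the same grasp; the last joint's range is limited). The gripper opens to 85 mm and grips with 20 to 120 N. Pads are 22 mm wide; open, the fingers measure 114 mm over their backs; the gripper's body (76 mm by 85 mm) begins 54 mm behind the grasp point. The pads swing forward as they close: fully open they stand 13 mm farther back than shut.
Start: joints at [-1.028, 0.507, -0.238, 1.5, 0.126, 1.149, -0.155], TCP at [0.265, 0.566, 0.206] pointing down, gripper open.
Joint ranges: [-3.08, 3.08], [-0.24, 2.05], [-1.43, 1.35], [0, 2.5], [-1.52, 4.66], [0.17, 1.96], [-2.89, 2.89]. Speed limits (rad/s): [2.39, 2.39, 3.14, 3.14, 3.14, 3.14, 3.14].

### API

Orientations are given as a unit quaternion [w, x, y, z].
In Python, from station import ctrl, get_state, vision, ticket, models gives the robot as it stands. Calls block until the motion is done:
- ctrl.movep(position, orientation): joint-space move of the TCP to a pose.
- ctrl.movel(position, frame=None, max_speed=0.15): straight line of the TCP; frame=None keeps the orientation; max_speed is the mean speed in m/s.
- ctrl.set_joints(angles): joint-space move.
- ctrl.ungrasp() and ctrl.close_gripper(force=None): open the fingers fully, or close them until they stop; force is the grip in N (None keeps the last).
- ctrl.pause(seconds).
- ctrl.ik(position, orientation): joint angles nearest the present ones, or None.
- get_state(): the state.
- vision.grab_frame(name): name is "scene" or "top"; returns (picture, depth): 420x560x3 uint8, blue, green, red; 420x560 float32, m along the optical axis (not along the pixel's ray), 0 where there is no reading.
- vision.camera_info(name): a dict with "mtx" (3x3 intrinsics, pixels), "R" (3x3) and "t" (3): a world point X has camera coordinates R X + t. Camera axes: x right, y down, z forward; pixel columns grow to the right and rows downward; lengths in m; the calibration is good to about 2 mm. A picture is of the moment at which its call begins. camera_info takes no time and is no camera call.
A pose or a line that the arm cannot do raises ctrl.Unreachable and nothing moves.
- ticket.close_job(): hands the job in; it is judged then, once.
Trained networks look in the newest picture that a camera, given by its name, has taken for a name from the list of things; names that differ only in an ending like _2 or _b are one class to them, and where a whole thing is asked for, a point or a joint stands for the part that bears it (a point fixed in the world has none). Each returns a list of dicts, best first, with "p" (0 to 1); they miss things now and then, are a little off and sometimes report something else, mostly with a low value. They report only what shows in the picture. A call takes as long as a camera call. They do not tell look-alikes from the thing itself.
- models.recognise(camera, target): "point" ([column, row] in pixels, amid what is visible of it).
- models.masks_of(camera, target): "mask" (420x560 bool, what is visible of it) and "point" ([column, row] in pixels, amid what is visible of it).
The state is a dict: "time": time; "qpos": joint angles; "qd": joint speeds; "tau": joint torques, N m; "tcp_pos": TCP position; "eef_rot": TCP orientation; "contact_force": force on the tool from outside, world axes, zero at the start; "wrist_torque": the same for the moment, N m; "width": finger opening in m; "gripper_force": force on a finger pad.
Only numpy, scipy, OpenCV 4.12 (cv2) and the standard library are available. Lean on these libraries where they do the work, as an engineer would, in place of code of your own. Each camera call takes 0.05 s, during which the arm holds its last target. There are 200 camera calls.

## Working session

There is one attempt and no reset: what is moved stays moved. The work goes in short steps, each a Python script; the robot and the scene stay as the last script left them, time stands still between calls to the robot, and variables do not carry over. Pictures are saved under pics/ and viewed, at most 10 in all, crops included, and the job is handed in when it is done.

```bash
mkdir -p pics; ls; cat > h.py <<'E'
import numpy as np, cv2
from station import ctrl, get_state, vision, ticket, models
def world(cam, uv, d):
    c=vision.camera_info(cam); uv=np.atleast_2d(uv).astype(float); d=np.atleast_1d(d)
    K=np.array(c["mtx"]); p=np.c_[uv,np.ones(len(uv))]@np.linalg.inv(K).T*d[:,None]
    return (p-np.array(c["t"]))@np.array(c["R"])
def cloud(cam,depth):
    v,u=np.mgrid[:420,:560]; 
    return world(cam,np.c_[u.ravel(),v.ravel()],depth.ravel()).reshape(420,560,3)
E
python3 - <<'E'
from h import *
for n in("scene","top"):
    im,d=vision.grab_frame(n); cv2.imwrite(f"pics/{n}0.png",im); np.save(f"{n}0.npy",d)
    P=cloud(n,d)
    for t in("stand","sherd","scale_bar","small_sherd","film_can"):
        for r in models.masks_of(n,t)[:4]:
            m=r["mask"]&(d>0); q=P[m]
            print(n,t,round(r["p"],2),np.round(r["point"]),m.sum(),np.round(np.median(q,0),3),np.round(np.percentile(q,2,0),3),np.round(np.percentile(q,98,0),3))
print(get_state()["time"],ctrl.pinch_z, get_state()["eef_rot"])
E
```

```text
pics
scene stand 0.69 [318. 231.] 6651 [0.539 0.082 0.005] [ 0.402 -0.024 -0.   ] [0.637 0.226 0.048]
scene sherd 0.97 [211. 196.] 989 [0.374 0.332 0.013] [0.332 0.29  0.001] [0.422 0.385 0.017]
scene sherd 0.85 [327. 315.] 966 [ 0.4   -0.109  0.01 ] [ 0.365 -0.14   0.001] [ 0.438 -0.073  0.014]
scene sherd 0.69 [340. 273.] 322 [ 0.48  -0.06   0.047] [ 0.468 -0.07   0.003] [ 0.5   -0.04   0.053]
scene sherd 0.67 [198. 249.] 1373 [0.273 0.195 0.013] [0.224 0.153 0.   ] [0.322 0.247 0.018]
scene scale_bar 0.73 [288. 208.] 302 [0.516 0.203 0.012] [0.47  0.189 0.004] [0.565 0.221 0.016]
scene small_sherd 0.53 [333. 254.] 114 [0.511 0.008 0.012] [ 0.5   -0.005  0.003] [0.526 0.026 0.016]
scene film_can 0.82 [343. 272.] 367 [ 0.48  -0.058  0.042] [ 0.468 -0.07  -0.   ] [ 0.518 -0.014  0.053]
top stand 0.83 [284. 174.] 10023 [0.54  0.1   0.006] [ 0.407 -0.016  0.002] [0.645 0.233 0.049]
top sherd 0.95 [380. 236.] 882 [ 0.405 -0.103  0.011] [ 0.371 -0.135  0.008] [ 0.441 -0.071  0.015]
top sherd 0.76 [237. 296.] 1852 [0.279 0.202 0.015] [0.228 0.158 0.003] [0.328 0.247 0.019]
top sherd 0.76 [174. 251.] 1665 [0.379 0.339 0.015] [0.338 0.293 0.006] [0.423 0.387 0.018]
top sherd 0.6 [274. 195.] 851 [0.494 0.123 0.015] [0.462 0.09  0.012] [0.526 0.159 0.019]
top scale_bar 0.96 [235. 184.] 442 [0.523 0.205 0.013] [0.472 0.19  0.005] [0.57  0.222 0.017]
top film_can 0.68 [354. 196.] 246 [ 0.486 -0.051  0.051] [ 0.471 -0.069  0.01 ] [ 0.503 -0.038  0.054]
0.6 -0.0187 [ 3.12143768e-06  2.17144551e-01  9.76139459e-01 -2.85712894e-05]
```

```bash
python3 - <<'E'
import cv2,numpy as np
a=cv2.imread("pics/top0.png"); b=cv2.imread("pics/scene0.png")
cv2.imwrite("pics/tc.png",cv2.resize(a[110:330,130:420],None,fx=2.7,fy=2.7,interpolation=cv2.INTER_CUBIC))
E
```

```text
(no output)
```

View pics/scene0.png

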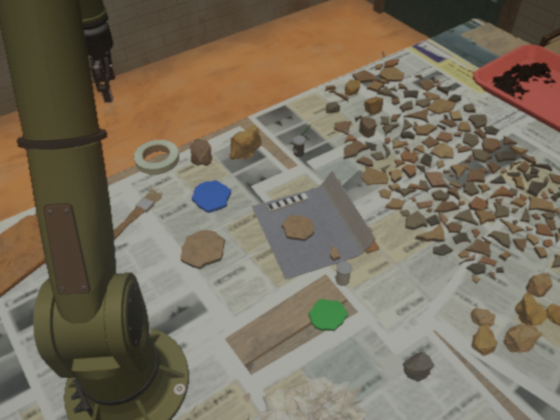

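View pics/tc.png

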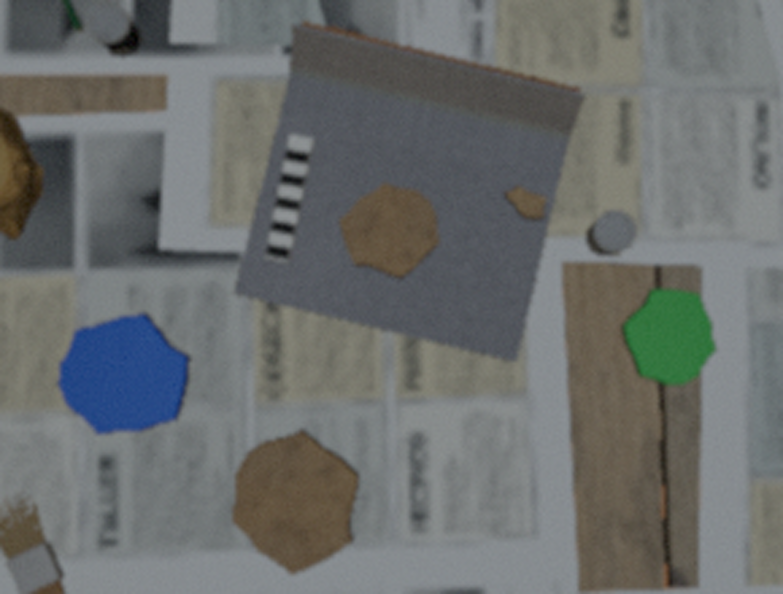

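Sherd candidates in the top picture are blue (174,251), green (380,236), large brown (237,296) and small brown on the stand (274,195). I choose the one on the stand at (274,195): it is brown, it is the smaller of the two browns, and the crop confirms it. The bar is to its left at (235,184), the small sherd to its right at (325,185), and the can at (354,196). Next I fit the stand and the sherd.

```bash
cat > fit.py <<'E'
from h import *
from scipy.optimize import least_squares
d=np.load("top0.npy"); P=cloud("top",d); im=cv2.imread("pics/top0.png")
vision.grab_frame("top")
st=models.masks_of("top","stand")[0]["mask"]
sh=[r["mask"] for r in models.masks_of("top","sherd") if np.hypot(*(np.array(r["point"])-[274,195]))<15][0]
def prof(x):
    s=np.radians(56); xe=30*np.sin(s)
    return np.where(x<0,4,np.where(x<xe,4+30-np.sqrt(np.maximum(900-np.clip(x,0,29.9)**2,0)),4+30*(1-np.cos(s))+(x-xe)*np.tan(s)))/1e3
m=cv2.erode(st.astype(np.uint8),np.ones((5,5)))>0; Q=P[m&(d>0)&~cv2.dilate(sh.astype(np.uint8),np.ones((5,5))).astype(bool)]
def loc(p,X): c,s=np.cos(p[2]),np.sin(p[2]); D=X[:,:2]-p[:2]; return D@np.array([[c,-s],[s,c]])
f=lambda p:(Q[:,2]-p[3]-prof(np.minimum(loc(p,Q)[:,0]*1e3,47)))*1e3
r=least_squares(f,[0.59,0.09,-0.24,0],x_scale=[.01,.01,.1,.001],loss="soft_l1"); p=r.x
L=loc(p,P[st&(d>0)]); 
print("x range",np.percentile(L,[.5,99.5],0))
a=L[(L[:,0]>-.15)&(L[:,0]<-.03)]; h=np.histogram_bin_edges(a[:,0],8)
lo,hi=[np.median([g(a[(a[:,0]>=h[i])&(a[:,0]<h[i+1]),1]) for i in range(8)]) for g in(np.min,np.max)]
mid=(lo+hi)/2; print("y range",lo,hi)
p[:2]+=mid*np.array([-np.sin(p[2]),np.cos(p[2])])
print("stand",p,"res mm",np.median(abs(f(p))))
ct=max(cv2.findContours(sh.astype(np.uint8),0,2)[0],key=cv2.contourArea)
c=vision.camera_info("top");R,t,K=map(np.array,(c["R"],c["t"],c["mtx"]))
def onplane(uv,z):
    ray=np.c_[uv,np.ones(len(uv))]@np.linalg.inv(K).T@R; o=-R.T@t
    return o+ray*((z-o[2])/ray[:,2])[:,None]
W=loc(p,onplane(ct[:,0].astype(float),0.010))
hull=cv2.approxPolyDP((W*1e3).astype(np.float32).reshape(-1,1,2),3,True)[:,0]
print("poly mm",hull.round().tolist()); print("minmax",W.min(0),W.max(0), "rect",cv2.minAreaRect((W*1e3).astype(np.float32)))
for n in("scale_bar","small_sherd","film_can"):
    for q in models.masks_of("top",n)[:1]:
        w=loc(p,P[q["mask"]&(d>0)]); print(n,np.percentile(w,[3,97],0).round(3).tolist())
np.save("stand.npy",p)
E
python3 fit.py
```

```text
x range [[-0.16982986 -0.35439144]
 [ 0.06415797 -0.11729499]]
y range -0.3548415154531757 -0.11796440202980804
stand [ 0.57993128  0.09469793 -0.25237766  0.00109535] res mm 1.1716081961664102
poly mm [[-56.0, 22.0], [-90.0, 48.0], [-101.0, 45.0], [-124.0, 28.0], [-123.0, -13.0], [-90.0, -37.0], [-65.0, -26.0], [-55.0, -12.0]]
minmax [-0.12550364 -0.0366263 ] [-0.0524364   0.04785596] rect ((-90.47020721435547, 6.204166412353516), (71.12688446044922, 80.58627319335938), 55.76066970825195)
scale_bar [[-0.133, 0.083], [-0.037, 0.103]]
film_can [[-0.068, -0.184], [-0.038, -0.151]]
```

```bash
cat >> h.py <<'E'
from scipy.spatial.transform import Rotation as Ro
S=np.load("stand.npy") if __import__("os").path.exists("stand.npy") else None
def sw(x,y,z):
    c,s=np.cos(S[2]),np.sin(S[2]); return [S[0]+c*x-s*y,S[1]+s*x+c*y,z]
def tool(tilt=0):  # z down, y along stand y; tilt>0 leans the tips towards +x of the stand
    c,s=np.cos(S[2]),np.sin(S[2]); y=np.array([-s,c,0]); X=np.array([c,s,0])
    z=np.sin(tilt)*X-np.cos(tilt)*np.array([0,0,1]); x=np.cross(y,z)
    q=Ro.from_matrix(np.c_[x,y,z]).as_quat(); return [q[3],q[0],q[1],q[2]]
def st(tag=""):
    g=get_state(); f=np.array(g["contact_force"]); c,s=np.cos(S[2]),np.sin(S[2]); D=np.array(g["tcp_pos"])-[S[0],S[1],0]
    print(tag,"t",round(g["time"],2),"stand xyz mm",np.round(1e3*np.array([c*D[0]+s*D[1],-s*D[0]+c*D[1],D[2]]),1),"F",np.round([c*f[0]+s*f[1],-s*f[0]+c*f[1],f[2]],2))
E
python3 - <<'E'
from h import *
Y=.0065
ctrl.movep(sw(-.152,Y,.10),tool()); st()
ctrl.close_gripper(); st("closed")
ctrl.movel(sw(-.152,Y,.007),max_speed=.1); st()
for x in(-.140,-.13,-.11,-.07): ctrl.movel(sw(x,Y,.007),max_speed=.05); st()
im,d=vision.grab_frame("scene"); cv2.imwrite("pics/s1.png",cv2.resize(im[150:310,210:410],None,fx=3.5,fy=3.5,interpolation=2))
E
```

```text
t 2.62 stand xyz mm [-152.     7.8  100.2] F [-0.49  0.81  0.54]
closed t 3.39 stand xyz mm [-152.     6.5  100. ] F [ 0.07 -0.1  -0.03]
 t 4.47 stand xyz mm [-151.7    6.7    7.4] F [-0.53 -0.73  0.03]
 t 4.87 stand xyz mm [-139.4    6.5    7.1] F [ 0.47  0.77 -1.15]
 t 5.22 stand xyz mm [-129.6    6.4    6.9] F [-0.47  1.11 -0.09]
 t 5.77 stand xyz mm [-110.     6.4    6.9] F [-1.01 -0.09  0.  ]
 t 6.72 stand xyz mm [-70.4   6.5   6.9] F [ 0.53 -0.25  0.39]
```

View pics/s1.png

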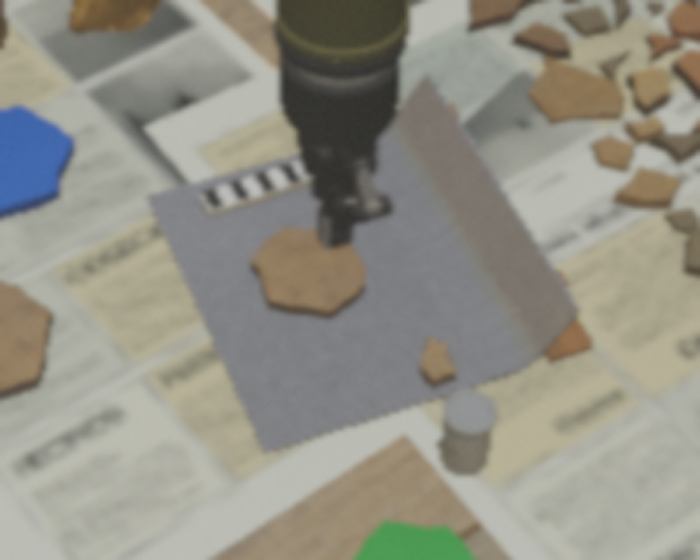

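The sherd's outline at crop (308,272) is where it was, and the fingertip shows at crop (335,240), beyond it. It has not been pushed, so I check the projection of the TCP.

```bash
python3 - <<'E'
from h import *
g=get_state(); print(g["tcp_pos"],g["width"],g["eef_rot"])
for n in("scene","top"):
    c=vision.camera_info(n); X=np.array(c["R"])@np.array(g["tcp_pos"])+np.array(c["t"]); u=np.array(c["mtx"])@X; print(n,u[:2]/u[2],"depth",X[2])
    im,d=vision.grab_frame(n); P=cloud(n,d)
    for r in models.masks_of(n,"sherd"):
        q=P[r["mask"]&(d>0)]; print(n,round(r["p"],2),np.round(r["point"]),r["mask"].sum(),np.median(q,0).round(3))
    if n=="top": cv2.imwrite("pics/t1.png",cv2.resize(im[110:260,200:380],None,fx=3.5,fy=3.5,interpolation=2))
E
```

```text
[0.51332876 0.11860114 0.00696334] 9.646484359642006e-05 [-2.41074091e-04  1.25692280e-01  9.92069247e-01 -2.89128289e-05]
scene [305.35139767 224.89811108] depth 1.2573734277727098
scene 0.8 [207. 195.] 941 [0.373 0.332 0.013]
scene 0.71 [294. 228.] 570 [0.488 0.118 0.014]
scene 0.67 [326. 315.] 960 [ 0.4   -0.108  0.01 ]
scene 0.66 [198. 249.] 1378 [0.273 0.195 0.013]
top [276.21955536 187.04769809] depth 0.9123059559777075
top 0.77 [238. 296.] 1834 [0.278 0.202 0.015]
top 0.77 [177. 250.] 1627 [0.379 0.338 0.015]
```

View pics/t1.png

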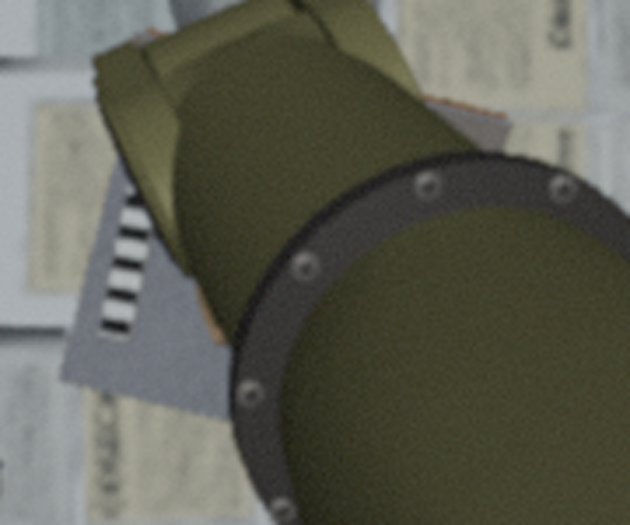

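```bash
python3 - <<'E'
from h import *
im,d=vision.grab_frame("scene"); P=cloud("scene",d)
c,s=np.cos(S[2]),np.sin(S[2])
def L(q): D=q-[S[0],S[1],0]; return 1e3*np.array([c*D[0]+s*D[1],-s*D[0]+c*D[1],D[2]])
for r in range(200,240,3):
    print(r,[(*L(P[r,u]).round().astype(int),int(im[r,u].mean())) for u in (290,300,304,308,314)])
st()
E
```

```text
200 [(np.int64(-77), np.int64(93), np.int64(12), 176), (np.int64(-89), np.int64(-2), np.int64(110), 58), (np.int64(-82), np.int64(-9), np.int64(114), 50), (np.int64(-83), np.int64(-32), np.int64(136), 49), (np.int64(-70), np.int64(-35), np.int64(135), 104)]
203 [(np.int64(-80), np.int64(83), np.int64(12), 167), (np.int64(-88), np.int64(1), np.int64(96), 57), (np.int64(-81), np.int64(-6), np.int64(101), 53), (np.int64(-73), np.int64(-10), np.int64(101), 50), (np.int64(-72), np.int64(-40), np.int64(131), 104)]
206 [(np.int64(-81), np.int64(82), np.int64(3), 126), (np.int64(-85), np.int64(9), np.int64(78), 84), (np.int64(-83), np.int64(-10), np.int64(95), 50), (np.int64(-69), np.int64(-2), np.int64(82), 68), (np.int64(-75), np.int64(-46), np.int64(129), 96)]
209 [(np.int64(-85), np.int64(73), np.int64(2), 132), (np.int64(-84), np.int64(11), np.int64(65), 114), (np.int64(-81), np.int64(-7), np.int64(81), 51), (np.int64(-84), np.int64(-35), np.int64(111), 57), (np.int64(-78), np.int64(-54), np.int64(128), 91)]
212 [(np.int64(-89), np.int64(62), np.int64(4), 129), (np.int64(-83), np.int64(
[... 1834 characters left out ...]
0), np.int64(12), 117), (np.int64(-76), np.int64(-23), np.int64(11), 119), (np.int64(-59), np.int64(-21), np.int64(3), 113)]
236 [(np.int64(-120), np.int64(-18), np.int64(14), 105), (np.int64(-97), np.int64(-25), np.int64(13), 123), (np.int64(-88), np.int64(-27), np.int64(11), 113), (np.int64(-79), np.int64(-30), np.int64(10), 85), (np.int64(-64), np.int64(-31), np.int64(4), 126)]
239 [(np.int64(-120), np.int64(-18), np.int64(3), 113), (np.int64(-99), np.int64(-31), np.int64(9), 80), (np.int64(-90), np.int64(-33), np.int64(7), 83), (np.int64(-81), np.int64(-35), np.int64(5), 123), (np.int64(-67), np.int64(-39), np.int64(4), 129)]
 t 7.02 stand xyz mm [-70.2   6.5   7. ] F [ 0.27 -1.27 -0.58]
```

```bash
python3 - <<'E'
import cv2
a=cv2.imread("pics/s1.png"); cv2.imwrite("pics/s1c.png",cv2.resize(a[140:330,220:420],None,fx=3,fy=3,interpolation=2))
E
```

```text
(no output)
```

View pics/s1c.png

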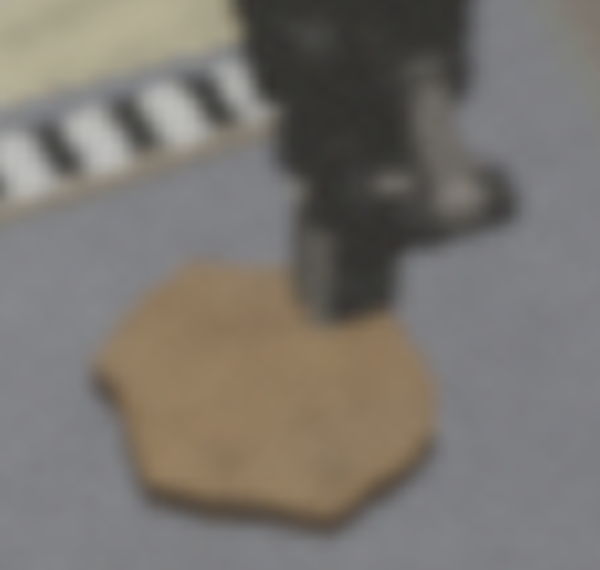

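The close crop shows the fingertip hanging over the sherd. Depth puts the tip's lower end about 43 mm above the worktop, while the TCP reports 7 mm. I back off to the bare front of the sheet and find its height by touch.

```bash
python3 - <<'E'
from h import *
ctrl.movel(sw(-.150,.0065,.007),max_speed=.1); ctrl.pause(.2); st()
z=.007; ctrl.movel(sw(-.150,.0065,-.018),max_speed=.08)
ctrl.pause(.2); st()
f0=np.mean([get_state()["contact_force"][2] for _ in range(1)]); z=-.018
while z>-.042:
    z-=.002; ctrl.movel(sw(-.150,.0065,z),max_speed=.03); 
    f=get_state()["contact_force"][2]; zz=get_state()["tcp_pos"][2]; print(round(z,3),round(zz,4),round(f,1))
    if f>4: break
st()
im,d=vision.grab_frame("scene"); cv2.imwrite("pics/s2.png",cv2.resize(im[170:270,240:370],None,fx=5,fy=5,interpolation=2))
E
```

```text
t 8.17 stand xyz mm [-149.4    6.4    6.9] F [-0.29  0.22 -0.03]
 t 8.82 stand xyz mm [-149.7    6.6  -17.6] F [-0.4   0.39 -0.35]
-0.02 -0.02 0.2
-0.022 -0.0213 12.8
 t 9.32 stand xyz mm [-149.8    6.6  -21.3] F [-2.8  -0.79 12.76]
```

View pics/s2.png

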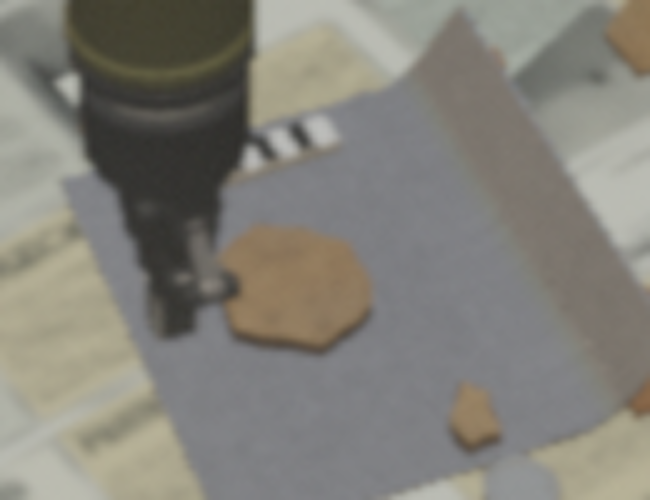

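```bash
python3 - <<'E'
from h import *
c=vision.camera_info("scene")
for x in(-161,-139):
  for z in (4,15): 
    u=np.array(c["mtx"])@(np.array(c["R"])@np.array(sw(x/1e3,-.008,z/1e3))+np.array(c["t"])); print(x,z,(u[:2]/u[2]).round(1),((u[:2]/u[2]-[240,170])*5).round())
ctrl.movel(sw(-.150,.0065,-.019),max_speed=.03); ctrl.pause(.15); st()
E
```

```text
-161 4 [272.2 240.5] [161. 353.]
-161 15 [272.1 237.6] [160. 338.]
-139 4 [280.9 237.9] [205. 340.]
-139 15 [280.8 235. ] [204. 325.]
 t 9.78 stand xyz mm [-150.1    6.4  -19.2] F [-0.59 -0.36 -0.71]
```

Touch gives the tip on the sheet at TCP z ≈ -0.0205, so the tip is 24.5 mm short of the nominal TCP. I use that offset and push.

```bash
cat >> h.py <<'E'
OFF=.0245  # real tip height = TCP z + OFF
def go(x,y,ztip,v=.05,tag=""): ctrl.movel(sw(x,y,ztip-OFF),max_speed=v); st(tag)
E
python3 - <<'E'
from h import *
Y=.0065
for x in(-.12,-.07,-.04,-.02): go(x,Y,.0065)
im,d=vision.grab_frame("scene"); cv2.imwrite("pics/s3.png",cv2.resize(im[150:270,240:400],None,fx=4.5,fy=4.5,interpolation=2))
E
```

```text
t 10.53 stand xyz mm [-120.2    6.4  -18.1] F [0.38 0.4  0.12]
 t 11.68 stand xyz mm [-70.2   6.5 -18. ] F [ 0.64 -0.02  0.34]
 t 12.43 stand xyz mm [-39.9   6.5 -18. ] F [-0.06  0.58  0.09]
 t 12.97 stand xyz mm [-19.7   6.4 -18.1] F [0.25 0.03 0.54]
```

View pics/s3.png

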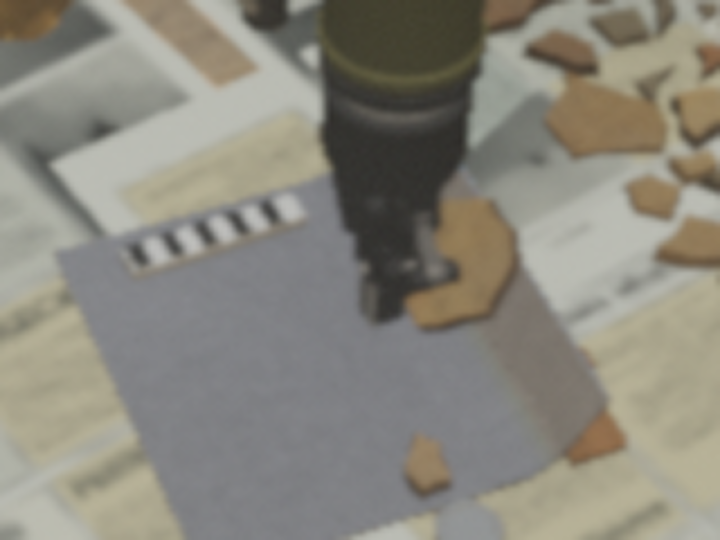

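The sherd is leaning on the back (crop (470,265)), with the finger at its foot (crop (385,310)). I push on past the ridge and measure.

```bash
cat >> h.py <<'E'
def meas(n="scene"):
    im,d=vision.grab_frame(n); P=cloud(n,d); c,s=np.cos(S[2]),np.sin(S[2])
    for r in models.masks_of(n,"sherd"):
        q=P[r["mask"]&(d>0)]; D=q-[S[0],S[1],S[3]]; L=1e3*np.c_[c*D[:,0]+s*D[:,1],-s*D[:,0]+c*D[:,1],D[:,2]]
        if abs(np.median(L[:,1]))<100 and -150<np.median(L[:,0])<60:
            m=np.median(L,0); K=L[np.linalg.norm(L-m,axis=1)<60]; w,v=np.linalg.eigh(np.cov(K.T)); nn=v[:,0]*np.sign(v[2,0])
            print(n,round(r["p"],2),np.round(r["point"]),"pct2/50/98",np.percentile(L,[2,50,98],0).round().tolist(),"normal",nn.round(2),"tilt",np.degrees(np.arccos(nn[2])).round(1))
    return im
E
python3 - <<'E'
from h import *
meas()
for x in(-.014,-.008): go(x,.0065,.0068,.03); ctrl.pause(.1); st(); meas()
E
```

```text
scene 0.68 [344. 208.] pct2/50/98 [[-6.0, -33.0, 15.0], [24.0, -10.0, 43.0], [45.0, 30.0, 60.0]] normal [-0.67 -0.06  0.74] tilt 42.1
 t 13.47 stand xyz mm [-13.7   6.4 -17.7] F [ 0.37  0.01 -0.1 ]
 t 13.57 stand xyz mm [-14.    6.5 -17.7] F [-0.09  0.8   0.32]
scene 0.87 [344. 207.] pct2/50/98 [[-5.0, -35.0, 16.0], [28.0, -10.0, 45.0], [46.0, 29.0, 92.0]] normal [-0.72 -0.02  0.7 ] tilt 46.0
 t 14.03 stand xyz mm [ -8.9   6.5 -17.8] F [-5.47 -0.16  3.04]
 t 14.12 stand xyz mm [ -8.8   6.5 -17.8] F [-5.15 -0.29  4.4 ]
scene 0.7 [349. 208.] pct2/50/98 [[2.0, -33.0, 13.0], [31.0, -12.0, 47.0], [47.0, 24.0, 65.0]] normal [-0.76 -0.06  0.65] tilt 49.3
```

Tilt is 49° with the foot at about x = 7 mm, past the ridge. I back off and check that it stays.

```bash
python3 - <<'E'
from h import *
go(-.03,.0065,.0075,.05); go(-.06,.0065,.0075,.1)
ctrl.pause(.2); meas()
go(-.06,.0065,.13,.2)
# over to behind the stand
for x,z in((.075,.13),(.075,.055)): print(ctrl.ik(sw(x,.0,z-OFF),tool()) is not None)
im=meas(); cv2.imwrite("pics/s4.png",cv2.resize(im[150:270,240:400],None,fx=4.5,fy=4.5,interpolation=2))
E
```

```text
t 14.82 stand xyz mm [-29.7   6.6 -16.8] F [-0.25 -0.04 -0.51]
 t 15.27 stand xyz mm [-59.4   6.7 -16.8] F [0.8  0.33 0.26]
scene 0.87 [345. 208.] pct2/50/98 [[2.0, -32.0, 12.0], [24.0, 0.0, 39.0], [47.0, 40.0, 64.0]] normal [-0.76 -0.02  0.65] tilt 49.4
 t 16.33 stand xyz mm [-60.5   6.1 104.7] F [-0.21 -0.79  0.24]
True
True
scene 0.94 [343. 205.] pct2/50/98 [[2.0, -33.0, 12.0], [24.0, -1.0, 40.0], [48.0, 42.0, 64.0]] normal [-0.76 -0.03  0.65] tilt 49.4
```

View pics/s4.png

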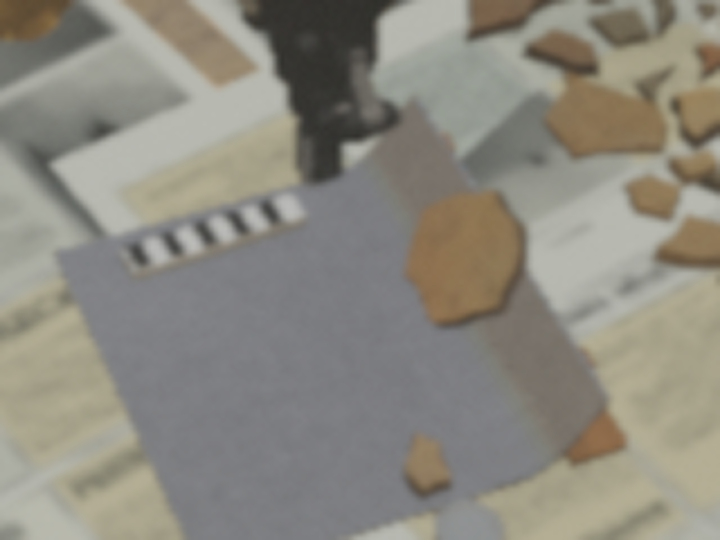

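```bash
python3 - <<'E'
from h import *
Y=.004
go(.085,Y,.125,.2); go(.085,Y,.0545,.12)
meas()
for x in(.06,.045,.03,.015): go(x,Y,.0545,.05)
meas()
for x in(.005,-.005,-.015): go(x,Y,.0545,.05)
ctrl.pause(.3); meas(); im=meas("top")
E
```

```text
t 17.31 stand xyz mm [83.8  4.2 99.8] F [-0.43 -0.57  0.18]
 t 18.05 stand xyz mm [85.3  4.3 30.7] F [-0.13  0.33  0.07]
scene 0.8 [343. 205.] pct2/50/98 [[2.0, -32.0, 8.0], [25.0, -2.0, 39.0], [51.0, 39.0, 64.0]] normal [-0.76 -0.05  0.65] tilt 49.5
 t 18.8 stand xyz mm [60.1  4.  30.2] F [ 0.68  0.52 -0.17]
 t 19.25 stand xyz mm [44.7  4.1 30. ] F [0.09 0.63 0.22]
 t 19.7 stand xyz mm [29.8  4.1 30.1] F [0.25 0.65 0.22]
 t 20.15 stand xyz mm [14.8  4.1 30.1] F [ 0.23  0.02 -0.22]
scene 0.76 [315. 220.] pct2/50/98 [[-79.0, -30.0, 7.0], [-46.0, 4.0, 14.0], [-14.0, 42.0, 18.0]] normal [-0.03 -0.03  1.  ] tilt 2.6
 t 20.6 stand xyz mm [ 4.6  4.1 30.1] F [-1.15 -0.31  0.3 ]
 t 20.95 stand xyz mm [-5.4  4.1 30.1] F [0.17 0.82 0.2 ]
 t 21.3 stand xyz mm [-15.4   4.1  30.1] F [-0.05  0.15  0.57]
scene 0.92 [317. 221.] pct2/50/98 [[-79.0, -31.0, 4.0], [-45.0, 2.0, 13.0], [-10.0, 41.0, 17.0]] normal [0. 0. 1.] tilt 0.2
top 0.86 [274. 176.] pct2/50/98 [[-76.0, -13.0, 11.0], [-49.0, 16.0, 15.0], [-20.0, 44.0, 18.0]] normal [-0.02  0.03  1.  ] tilt 2.1
```

```bash
python3 - <<'E'
from h import *
go(-.015,.004,.14,.2); go(.12,.0,.16,.25)
im=meas(); cv2.imwrite("pics/s5.png",cv2.resize(im[150:270,240:400],None,fx=4.5,fy=4.5,interpolation=2))
meas("top")
for n,t in(("top","scale_bar"),("top","film_can"),("top","small_sherd"),("scene","scale_bar"),("scene","small_sherd"),("scene","film_can")):
    i,d=vision.grab_frame(n) if t in("scale_bar",) else (i,d); P=cloud(n,d)
    for r in models.masks_of(n,t)[:1]: print(n,t,round(r["p"],2),np.round(r["point"]),np.median(P[r["mask"]&(d>0)],0).round(3))
E
```

```text
t 22.38 stand xyz mm [-15.1   3.9 115.5] F [-1.05  0.2  -0.88]
 t 23.07 stand xyz mm [1.183e+02 1.000e-01 1.337e+02] F [ 0.36 -0.    0.49]
scene 0.9 [314. 220.] pct2/50/98 [[-79.0, -31.0, 7.0], [-46.0, 3.0, 14.0], [-12.0, 41.0, 17.0]] normal [-0.01  0.01  1.  ] tilt 1.1
top 0.91 [280. 173.] pct2/50/98 [[-76.0, -28.0, 5.0], [-42.0, 7.0, 15.0], [-9.0, 42.0, 19.0]] normal [-0.01  0.02  1.  ] tilt 1.5
top scale_bar 0.66 [235. 184.] [0.52  0.206 0.014]
top film_can 0.72 [354. 196.] [ 0.486 -0.051  0.051]
top small_sherd 0.69 [324. 182.] [0.516 0.013 0.014]
scene scale_bar 0.55 [288. 203.] [0.517 0.204 0.012]
scene film_can 0.58 [342. 274.] [ 0.48  -0.06   0.042]
```

View pics/s5.png

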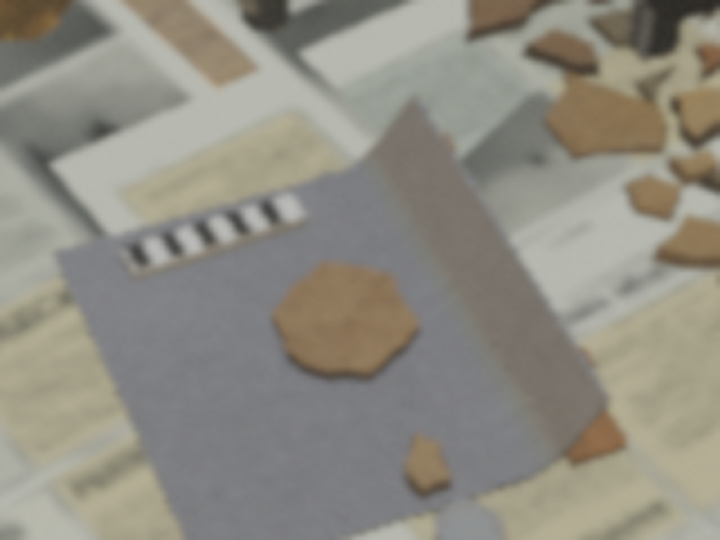

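The sherd lies flat on the sheet at crop (345,320). I check the outline against the start to prove that it turned over rather than slid down.

```bash
cat > cmp.py <<'E'
from h import *
c=vision.camera_info("top");R,t,K=map(np.array,(c["R"],c["t"],c["mtx"]))
im,d=vision.grab_frame("top")
m=[r["mask"] for r in models.masks_of("top","sherd") if np.hypot(*(np.array(r["point"])-[279,175]))<15][0]
ct=max(cv2.findContours(m.astype(np.uint8),0,2)[0],key=cv2.contourArea)[:,0].astype(float)
ray=np.c_[ct,np.ones(len(ct))]@np.linalg.inv(K).T@R; o=-R.T@t; X=o+ray*((.012-o[2])/ray[:,2])[:,None]
a,s=np.cos(S[2]),np.sin(S[2]); D=X[:,:2]-S[:2]; W=1e3*np.c_[a*D[:,0]+s*D[:,1],-s*D[:,0]+a*D[:,1]]
print(cv2.approxPolyDP(W.astype(np.float32).reshape(-1,1,2),3,True)[:,0].round().tolist())
old=np.array([[-56,22],[-90,48],[-101,45],[-124,28],[-123,-13],[-90,-37],[-65,-26],[-55,-12]],float)
def ras(p): z=np.zeros((300,300),np.uint8); cv2.fillPoly(z,[np.int32(p*2+150)],1); return z
def cen(p): M=cv2.moments(np.float32(p).reshape(-1,1,2)); return p-[M["m10"]/M["m00"],M["m01"]/M["m00"]]
for name,f in(("same",1),("mirrored",-1)):
    A=ras(cen(W)); best=max((( (A&B).sum()/(A|B).sum()),dg) for dg in range(-20,21,2) for B in [ras(cen(old*[f,1])@np.array([[np.cos(np.radians(dg)),np.sin(np.radians(dg))],[-np.sin(np.radians(dg)),np.cos(np.radians(dg))]]))]); print(name,best)
st()
E
python3 cmp.py
```

```text
[[-7.0, 27.0], [-33.0, 48.0], [-56.0, 40.0], [-77.0, 21.0], [-76.0, -10.0], [-69.0, -20.0], [-45.0, -33.0], [-8.0, -14.0], [-6.0, -5.0], [-10.0, 13.0]]
same (np.float64(0.8725416442772703), -12)
mirrored (np.float64(0.9374651965697739), -2)
 t 23.77 stand xyz mm [120.    0.  135.5] F [ 0.11 -0.11 -0.  ]
```

The outline is mirrored (overlap 0.94 against 0.87). The 40 mm side now lies at the back and the arm is clear, so I hand in.

```bash
python3 -c "
from h import *
print(ticket.close_job())"
```

```text
the job is handed in; nothing more can be done
None
```

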